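Slide the hold-down stud round its L-slot to secure a punch block

ROBOT

A 7-joint arm with a two-finger parallel gripper is mounted at the origin on the work surface. World frame = base frame: x ahead of the robot, y to its left, z up, the work surface at z = 0. Lengths are in m, angles in rad, forces in N, time in s.
With the tool pointing down it reaches from about 0.4 to 0.85 m from the base axis. Payload 4.5 kg.
Tool frame: the origin (TCP) lies midway between the tips of the shut fingers; the grasp point (between the pads) lies robot.hold_point_z behind it (robot.hold_point_z is the distance from the TCP to the grasp point, in m); z points along the fingers, y is the line along which they close (so a half turn about z gives the same grasp; the last joint's range is limited). The gripper opens to 85 mm and grips with 20 to 120 N. Pads are 22 mm wide; open, the fingers measure 114 mm over their backs; the gripper's body (76 mm by 85 mm) begins 54 mm behind the grasp point. The pads swing forward as they close: fully open they stand 13 mm farther back than shut.
Start: joints at [1.267, 0.689, -0.195, 1.565, 0.157, 0.902, -0.215], TCP at [0.207, -0.59, 0.231] pointing down, gripper open.
Joint ranges: [-3.01, 3.01], [-0.46, 2.08], [-1.47, 1.51], [0.13, 2.56], [-1, 4.14], [0.04, 2.09], [-2.66, 2.66]. Speed limits (rad/s): [2.57, 2.57, 3.14, 3.14, 3.14, 3.14, 3.14].

INTERFACE

Orientations are given as a rotation vector (axis times angle).
In Python, from rig import robot, imaging, ticket gives the robot as it stands.
- The arm moves only by the tool step_arm, never from a script. Its argument "motion" is a list of rows, each an object of numbers: "x", "y", "z": the shift along the world's x, y, z in m; "rx", "ry", "rz": the turn, a rotation vector about the world's x, y, z in degrees; "claw": the closure, from 0 (fully open) to 1 (shut). In form: [{"x": .., "y": .., "z": .., "rx": .., "ry": .., "rz": .., "claw": ..}, ...]. A call has 1 to 10 rows; each row is the pose to reach, as a shift and turn from the pose commanded when the call began; what a row does not reach only later rows make up. A row lasts 1/10 s, in which the tool goes at most 50 mm and 8.59 degrees, less where a joint would pass 70% of its speed; a pose out of reach is approached as far as the arm can. A call with a gripper value outside its range is refused whole. The fingers move at their own pace and stop on an object; "grip_force" is the grip in N (left out, the last holds). Time passes only in rows, so rows that repeat a pose let the fingers close. It gives the time, the measured TCP pose, the force, the opening and the grip force at its end, in the units of the state.
- robot.get_state(): the state, without advancing time (a new reading comes with each control period).
- imaging.camera(name): name is "scene" or "top" or "wrist"; returns a dict with "image" (480x640x3 uint8, red, green, blue), "fovy" (degrees; the focal length in pixels is half the picture's height over the tangent of half this angle, whatever the lens; pixels are square), "cx", "cy" (the principal point, pixels), "origin" and "attitude" of the camera in the world; the wrist camera has in their place "mount" (4x4, takes a point from camera to tool coordinates, whose origin is the TCP and whose axes are the flange's). Camera axes: x right, y down, z forward; pixel columns grow to the right and rows downward; lengths in m; the calibration is good to about 2 mm. A picture is of the moment at which its call begins: read the wrist's pose just before it. There is no depth.
- ticket.sign_off(): hands the job in; it is judged then, once.
The state is a dict: "clock": time; "joints": joint angles; "joint_vel": joint speeds; "joint_torque": joint torques, N m; "position": TCP position; "ee_rot": TCP orientation; "ft_force": force on the tool from outside, world axes, zero at the start; "torque": the same for the moment, N m; "finger_gap": finger opening in m; "gripper_force": force on a finger pad.
Only numpy, scipy, OpenCV 4.12 (cv2) and the standard library are available. Lean on these libraries where they do the work, as an engineer would, in place of code of your own. Each camera call takes 0.05 s, during which the arm holds its last target. There are 200 camera calls.

TASK

Secure the punch block in the assembly fixture: with the fingertips, push the orange-knobbed hold-down stud along the long leg of its L-shaped slot to the corner, then along the short leg all the way to the end, so that its collar overlaps the foot of the block. Only push it, do not lift it, leave the loose punch, steel parallel and screwdriver where they are, and finish with the stud at rest and the hand clear.

Things in the scene. Friction and masses are not known exactly. Their poses are not given: they have to be found in the camera images.
- fixture: Fixed fixture: aluminium slot plate on a dark steel base, punch block at its +y side. Origin: at bench height under the slot's corner, z up. Slot 15 mm wide; long leg from local x -83 mm along +x to the corner, short leg from the corner along +y to its closed end at y 53. Plate: x -115 to 45, y -50 to 59, flat top 30 mm above the bench.
- block (a point): Top centre of the steel punch block fixed in the fixture, 68 mm above the bench, at fixture x 0, y 105 mm. Block: fixture x -45 to 45; low foot y 59 to 82, top at 28 mm; upright body y 82 to 128; four 8 mm punches stand on it up to 90 mm above the bench.
- slot_start (a point): Point on the plate's top (30 mm above the bench) where the stud's axis is when it stands at the far end of the long leg, 77 mm from the corner
- slot_corner (a point): Point on the plate's top at the corner of the slot, where the centre lines of both legs cross
- slot_end (a point): Point on the plate's top where the stud's axis is when it stands against the closed end of the short leg, 47 mm from the corner, beside the punch block
- knob (a point): Centre of the stud's orange knob, on the stud's axis (its z): upright cylinder, diameter 28 mm, 40 mm high, from 36 to 76 mm above the bench; this point is 56 mm above it. The stud starts in the long leg, 30 to 75 mm before the corner.
- stud: The stud; origin at the centre of the underside of its steel collar (diameter 44, 6 mm thick), which lies on the plate, 30 mm above the bench. Below it a 12 mm shank runs in the slot with 1.5 mm play each side; a head under the plate keeps the stud captive (it can rise 4 mm). About 0.3 kg, slides with a few N of friction, no spring or detent; it stays where left.
- punch_mid (a point): Mid-height of a loose steel shouldered punch standing on the bench, 45 mm high, foot diameter 32 mm; bystander
- parallel_mid (a point): Centre of a loose steel parallel with three holes, 40 x 90 x 22 mm, lying on the bench; bystander
- driver: Loose red-handled screwdriver, 170 mm long, lying on the bench along its own x; bystander
There are look-alikes about, which are no part of the job. What is shaped like the fixture but red is not meant.

How it is judged:
On the way:
1. the stud has reached the corner of the slot (x of knob in the frame of fixture above -0.006 m and y of knob in the frame of fixture below 0.02 m), for 0.05 s.
At the end, for the whole second after the job is handed in: The stud stands at rest (under 10 mm/s), upright (within 0.06 rad), down on the plate, at the closed end of the short leg (within 4 mm of the end stop, 5 mm in plan of the end point); punch, parallel and screwdriver within 10 mm of where they were (horizontal distance between knob and slot_end below 0.005 m and y of knob in the frame of fixture above 0.043 m and z of knob in the frame of fixture below 0.058 m and angle between knob's own z axis and vertical below 0.06 rad and linear speed of stud below 0.01 m/s and distance of each of punch_mid, parallel_mid, driver from where it was at the start of the episode below 0.01 m); the robot touches nothing.
It fails at once if the stud is lifted (3.5 mm off the plate) (z of knob in the frame of fixture above 0.0595 m).
It fails at once if the loose punch is moved or knocked over (distance of punch_mid from where it was at the start of the episode above 0.01 m or angle between punch_mid's own z axis and vertical above 0.3 rad).
It fails at once if the steel parallel is moved (distance of parallel_mid from where it was at the start of the episode above 0.01 m).
It fails at once if the screwdriver is moved (distance of driver from where it was at the start of the episode above 0.01 m).
It also fails if it takes over 45 s, if anything falls off the work surface, if the arm or the gripper's body presses on something with over 40 N, if the wrist force passes 120 N, or if a joint passes its speed limit or range.

## Working session

There is one attempt and no reset: what is moved stays moved. The work goes in short steps, Python scripts to look and compute and a tool call to move; the robot and the scene stay as the last step left them, time stands still between calls to the robot, and variables do not carry over. Pictures are saved under pics/ and viewed, at most 10 in all, crops included, and the job is handed in when it is done.

Besides the shell and the picture viewer there is one more tool, called after "Request:" as a command line: name --argument value ..., lists and objects as JSON in quotes. step_arm: Moves the arm, as the interface text tells. Its arguments: {"type":"object","properties":{"motion":{"type":"array","items":{"type":"object","properties":{"x":{"type":"number"},"y":{"type":"number"},"z":{"type":"number"},"rx":{"type":"number"},"ry":{"type":"number"},"rz":{"type":"number"},"claw":{"type":"number"}}}},"grip_force":{"type":"number"}},"required":["motion"]}

```bash
mkdir -p pics
python3 - <<'E'
from rig import robot, imaging
import cv2,json,numpy as np
s=robot.get_state(); print({k:np.round(v,3).tolist() for k,v in s.items()}, robot.hold_point_z)
for n in("scene","top"):
    c=imaging.camera(n); cv2.imwrite(f"pics/{n}0.png",c["image"][:,:,::-1])
    print(n,c["fovy"],c["cx"],c["cy"],c["origin"],np.array(c["attitude"]).tolist(), [k for k in c])
E
```

```text
{'clock': 0.0, 'joints': [1.267, 0.69, -0.195, 1.566, 0.157, 0.902, -0.215], 'joint_vel': [-0.001, 0.0, -0.0, 0.0, -0.0, -0.0, 0.0], 'joint_torque': [-0.001, -53.96, -1.267, -15.854, 0.009, 0.009, 0.0], 'position': [0.207, -0.589, 0.23], 'ee_rot': [-3.095, -0.528, 0.001], 'ft_force': [0.463, 0.093, 0.002], 'torque': [0.034, -0.0, -0.012], 'gripper_force': 0.0, 'finger_gap': 0.085} 0.0187
scene 43.8754466164588 313.0218241771393 233.00491543243967 [1.02827678 0.06616829 0.87578841] [-1.9536471307242917, -1.8776945176919708, 0.5118511915206049] ['image', 'fovy', 'cx', 'cy', 'origin', 'attitude']
top 45.01169674157889 325.8397823063661 245.90879236437885 [0.32153375 0.07179864 1.00876292] [-2.053254593895185, 2.161518628730224, -0.23625520874216835] ['image', 'fovy', 'cx', 'cy', 'origin', 'attitude']
```

View pics/scene0.png

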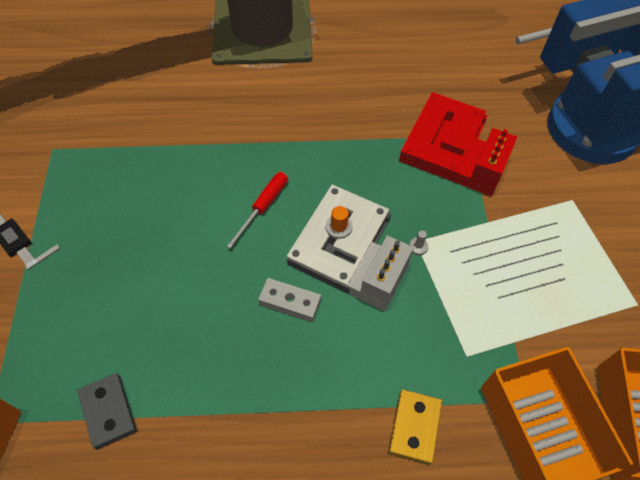

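View pics/top0.png

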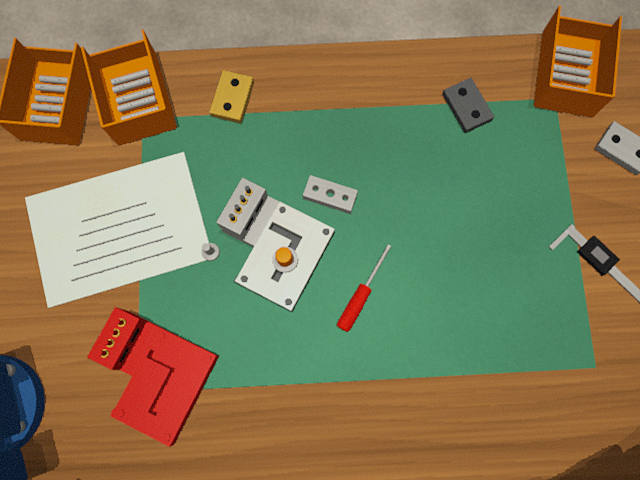

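The aluminium fixture with the orange knob is at scene (340,219) and top (284,257). The only look-alike is the red fixture at scene (460,140) and top (150,375), which has no knob. I choose the aluminium one and check it in a close crop. Bystanders in the top view: punch (210,252), parallel (330,194), driver (360,295).

Run:
```python
import cv2
a=cv2.imread("pics/top0.png")[165:315,200:400]
cv2.imwrite("pics/crop1.png",cv2.resize(a,None,fx=4,fy=4,interpolation=cv2.INTER_CUBIC))
```

```text
(no output)
```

View pics/crop1.png

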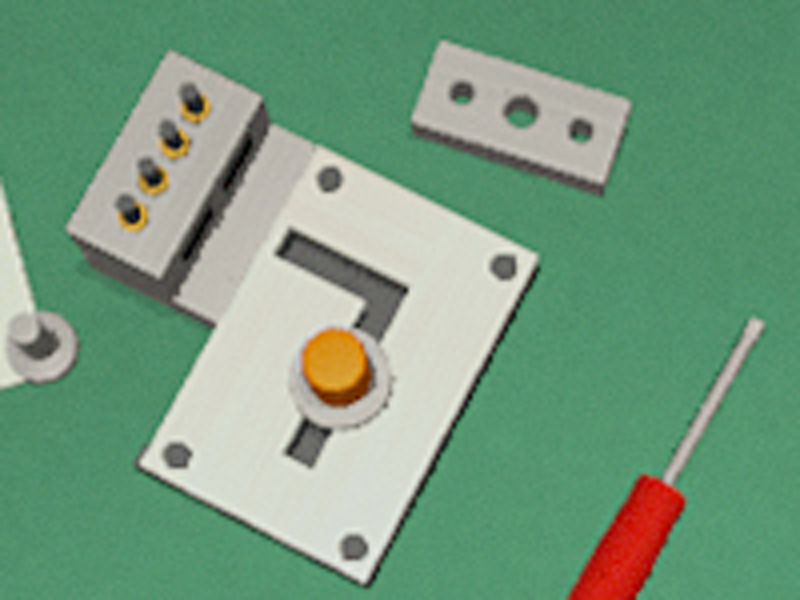

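The crop shows the aluminium plate with corners at (538,258), (368,584), (138,465) and (316,148). The knob top is at about (336,358), and the slot corner is up and to the right of it. The short leg runs to (285,245), beside the block.

```bash
cat > h.py <<'E'
import numpy as np, cv2
from scipy.spatial.transform import Rotation as R
from scipy.optimize import least_squares
def ray(c,uv,z):
    f=240/np.tan(np.radians(c["fovy"])/2)
    d=R.from_rotvec(c["attitude"]).as_matrix()@np.array([(uv[0]-c["cx"])/f,(uv[1]-c["cy"])/f,1])
    o=np.array(c["origin"]); return o+d*(z-o[2])/d[2]
E
python3 - <<'E'
from h import *
from rig import imaging
c=imaging.camera("top"); t=lambda p:((p[0]+.5)/4-.5+200,(p[1]+.5)/4-.5+165)
F=np.array([[.045,-.05],[-.115,-.05],[-.115,.059],[.045,.059]])
W=np.array([ray(c,t(p),.03)[:2] for p in[(538,258),(368,584),(138,465),(316,148)]])
g=lambda v:(F@np.array([[np.cos(v[2]),-np.sin(v[2])],[np.sin(v[2]),np.cos(v[2])]]).T+v[:2]-W).ravel()
v=min((least_squares(g,[.4,.1,a]) for a in(0,2,4)),key=lambda s:s.cost).x
ca,sa=np.cos(v[2]),np.sin(v[2]);M=np.array([[ca,-sa],[sa,ca]])
print("fixture",v,np.degrees(v[2]),"res",g(v).round(4))
np.save("fix.npy",v)
def show(n,p,z):
    w=ray(c,t(p),z)[:2];print(n,w.round(4),"fix",(M.T@(w-v[:2])).round(4))
show("knobtop",(336,358),.076);show("slotend",(285,245),.03);show("slotstart",(302,458),.03);show("collar",(341,376),.036)
show("punch",(42,347),.0);show("par",(521,112),.022);show("drvtip",(756,322),.01);show("blk",(168,165),.068)
for n,p in(("start",(-.077,0)),("corner",(0,0)),("end",(0,.047))):print(n,(M@p+v[:2]).round(4))
E
```

```text
fixture [ 0.55448963  0.11151789 -0.52635464] -30.1578993817824 res [ 0.0005  0.0001  0.0001  0.0011 -0.0009 -0.0008  0.0003 -0.0005]
knobtop [0.5182 0.132 ] fix [-0.0417 -0.0005]
slotend [0.5793 0.1554] fix [-0.0006  0.0504]
slotstart [0.485 0.151] fix [-0.0799 -0.0007]
collar [0.5187 0.1327] fix [-0.0416  0.0003]
punch [0.546  0.2674] fix [-0.0857  0.1305]
par [0.6372 0.0492] fix [ 0.1028 -0.0123]
drvtip [ 0.5388 -0.0496] fix [ 0.0674 -0.1472]
blk [0.6068 0.2005] fix [0.0005 0.1032]
start [0.4879 0.1502]
corner [0.5545 0.1115]
end [0.5781 0.1522]
```

The fit is consistent: residuals are about 1 mm, the slot ends match, and the knob sits in the slot at fixture x −42 mm. I push with the fingers shut and tool y along fixture x, so the turn is about +40.5°. I travel at height on an outward bow.

Request:
step_arm --motion '[{"x": 0.025,"y": 0.03,"claw": 1,"rz": 4},{"x": 0.055,"y": 0.065,"claw": 1,"rz": 8},{"x": 0.085,"y": 0.1,"claw": 1,"rz": 12},{"x": 0.115,"y": 0.135,"claw": 1,"rz": 16},{"x": 0.145,"y": 0.17,"claw": 1,"rz": 20},{"x": 0.17,"y": 0.205,"claw": 1,"rz": 24},{"x": 0.195,"y": 0.245,"claw": 1,"rz": 28},{"x": 0.215,"y": 0.285,"claw": 1,"rz": 32},{"x": 0.235,"y": 0.325,"claw": 1,"rz": 36},{"x": 0.245,"y": 0.365,"claw": 1,"rz": 40.5}]'

```text
invalid input at $.motion[0]: expected keys x, y, z, rx, ry, rz, claw
```

Request:
step_arm --motion '[{"x": 0.005,"y": 0.045,"claw": 1},{"x": 0.01,"y": 0.09,"claw": 1},{"x": 0.015,"y": 0.135,"claw": 1},{"x": 0.02,"y": 0.18,"claw": 1},{"x": 0.02,"y": 0.225,"claw": 1},{"x": 0.02,"y": 0.27,"claw": 1},{"x": 0.02,"y": 0.315,"claw": 1},{"x": 0.02,"y": 0.355,"claw": 1},{"x": 0.02,"y": 0.384,"claw": 1},{"x": 0.02,"y": 0.384,"claw": 1}]'

```text
invalid input at $.motion[0]: expected keys x, y, z, rx, ry, rz, claw
```

```bash
cat >> h.py <<'E'
v=np.load("fix.npy");M=np.array([[np.cos(v[2]),-np.sin(v[2])],[np.sin(v[2]),np.cos(v[2])]])
def tcp():
    from rig import robot
    s=robot.get_state();p=np.array(s["position"]);m=R.from_rotvec(s["ee_rot"]).as_matrix()
    print("t",s["clock"],"tcp",p.round(4),"fix",(M.T@(p[:2]-v[:2])).round(4),"toolx deg",np.degrees(np.arctan2(m[1,0],m[0,0])).round(2),"toolz",m[:,2].round(3),"gap",s["finger_gap"],"F",np.round(s["ft_force"],1),"Ffix",(M.T@np.array(s["ft_force"])[:2]).round(1))
    return p,m
E
python3 - <<'E'
from h import *
from rig import imaging
p,m=tcp()
c=imaging.camera("wrist");cv2.imwrite("pics/w1.png",c["image"][:,:,::-1])
T=np.array(c["mount"]);c["attitude"]=R.from_matrix(m@T[:3,:3]).as_rotvec();c["origin"]=p+m@T[:3,3]
import pickle;pickle.dump(c,open("w1.pkl","wb"))
def proj(q):
    f=240/np.tan(np.radians(c["fovy"])/2);r=R.from_rotvec(c["attitude"]).as_matrix().T@(np.array(q)-c["origin"]);return (f*r[:2]/r[2]+[c["cx"],c["cy"]]).round(0)
for n,q in(("corner",(0,0,.03)),("end",(0,.047,.03)),("knobtop",(-.042,0,.076)),("p45-50",(.045,-.05,.03)),("p45,59",(.045,.059,.03)),("tcp-115,-50",(-.115,-.05,.03))):
    print(n,proj(np.r_[M@q[:2]+v[:2],q[2]]))
E
```

```text
t 0.15 tcp [ 0.207  -0.5892  0.2307] fix [ 0.0515 -0.7805] toolx deg 19.36 toolz [-0.001  0.001 -1.   ] gap 0.08539657085951918 F [-0.4 -0.5 -0. ] Ffix [-0.1 -0.6]
corner [-786. -902.]
end [ -903. -1030.]
knobtop [-1112. -1064.]
p45-50 [-641. -873.]
p45,59 [ -911. -1182.]
tcp-115,-50 [-743. -566.]
```

View pics/w1.png

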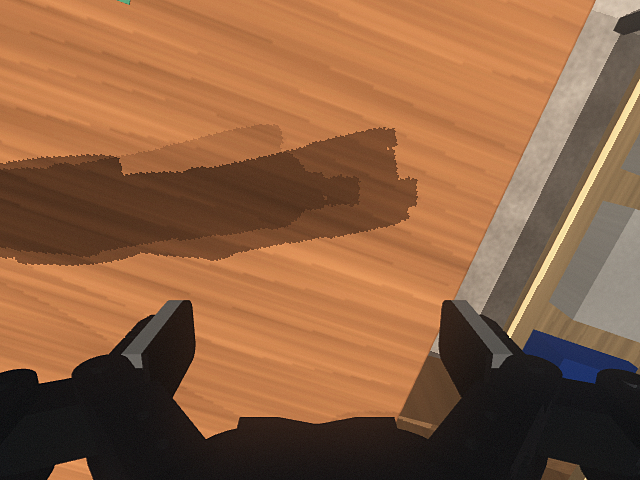

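The call was refused because every row needs all keys, so the arm has not moved. The wrist view shows only bench and the open fingers. I repeat the moves with full rows.

Request:
step_arm --motion '[{"x": 0.025,"y": 0.03,"z": 0,"rx": 0,"ry": 0,"rz": 4,"claw": 1},{"x": 0.055,"y": 0.065,"z": 0,"rx": 0,"ry": 0,"rz": 8,"claw": 1},{"x": 0.085,"y": 0.1,"z": 0,"rx": 0,"ry": 0,"rz": 12,"claw": 1},{"x": 0.115,"y": 0.135,"z": 0,"rx": 0,"ry": 0,"rz": 16,"claw": 1},{"x": 0.145,"y": 0.17,"z": 0,"rx": 0,"ry": 0,"rz": 20,"claw": 1},{"x": 0.17,"y": 0.205,"z": 0,"rx": 0,"ry": 0,"rz": 24,"claw": 1},{"x": 0.195,"y": 0.245,"z": 0,"rx": 0,"ry": 0,"rz": 28,"claw": 1},{"x": 0.215,"y": 0.285,"z": 0,"rx": 0,"ry": 0,"rz": 32,"claw": 1},{"x": 0.235,"y": 0.325,"z": 0,"rx": 0,"ry": 0,"rz": 36,"claw": 1},{"x": 0.245,"y": 0.365,"z": 0,"rx": 0,"ry": 0,"rz": 40.5,"claw": 1}]'

```text
clock: 1.2
position: [0.4541, -0.2227, 0.2314]
ee_rot: [2.719, 1.572, 0.003]
ft_force: [0.3, 0.4, -0.5]
finger_gap: -0.0
gripper_force: 0.0
```

Request:
step_arm --motion '[{"x": 0.005,"y": 0.045,"z": 0,"rx": 0,"ry": 0,"rz": 0,"claw": 1},{"x": 0.01,"y": 0.09,"z": 0,"rx": 0,"ry": 0,"rz": 0,"claw": 1},{"x": 0.015,"y": 0.135,"z": 0,"rx": 0,"ry": 0,"rz": 0,"claw": 1},{"x": 0.02,"y": 0.18,"z": 0,"rx": 0,"ry": 0,"rz": 0,"claw": 1},{"x": 0.02,"y": 0.225,"z": 0,"rx": 0,"ry": 0,"rz": 0,"claw": 1},{"x": 0.02,"y": 0.27,"z": 0,"rx": 0,"ry": 0,"rz": 0,"claw": 1},{"x": 0.02,"y": 0.315,"z": 0,"rx": 0,"ry": 0,"rz": 0,"claw": 1},{"x": 0.02,"y": 0.355,"z": 0,"rx": 0,"ry": 0,"rz": 0,"claw": 1},{"x": 0.02,"y": 0.384,"z": 0,"rx": 0,"ry": 0,"rz": 0,"claw": 1},{"x": 0.02,"y": 0.384,"z": 0,"rx": 0,"ry": 0,"rz": 0,"claw": 1}]'

```text
clock: 2.2
position: [0.4718, 0.1653, 0.2316]
ee_rot: [-2.714, -1.577, -0.005]
ft_force: [-0.2, -0.2, -0.6]
finger_gap: 0.0
gripper_force: 0.0
```

```bash
cat > look.py <<'E'
import sys
from h import *
from rig import imaging
p,m=tcp()
c=imaging.camera("wrist");cv2.imwrite(f"pics/{sys.argv[1]}.png",c["image"][:,:,::-1])
T=np.array(c["mount"]);c["attitude"]=R.from_matrix(m@T[:3,:3]).as_rotvec();c["origin"]=p+m@T[:3,3]
f=240/np.tan(np.radians(c["fovy"])/2)
def proj(q):
    r=R.from_rotvec(c["attitude"]).as_matrix().T@(np.array(q)-c["origin"]);return (f*r[:2]/r[2]+[c["cx"],c["cy"]]).round(0)
for n,q in(("corner",(0,0,.03)),("end",(0,.047,.03)),("knobtop",(-.042,0,.076)),("p45,-50",(.045,-.05,.03)),("p45,59",(.045,.059,.03)),("p-115,-50",(-.115,-.05,.03)),("p-115,59",(-.115,.059,.03))):
    print(n,proj(np.r_[M@q[:2]+v[:2],q[2]]))
E
python3 look.py w2
```

```text
t 2.2 tcp [0.4718 0.1653 0.2316] fix [-0.0985  0.005 ] toolx deg 60.32 toolz [ 0.001  0.004 -1.   ] gap 3.703511817790522e-05 F [-0.2 -0.2 -0.6] Ffix [-0.  -0.3]
corner [431. 215.]
end [436. 160.]
knobtop [392. 227.]
p45,-50 [478. 271.]
p45,59 [492. 145.]
p-115,-50 [298. 270.]
p-115,59 [297. 144.]
```

View pics/w2.png

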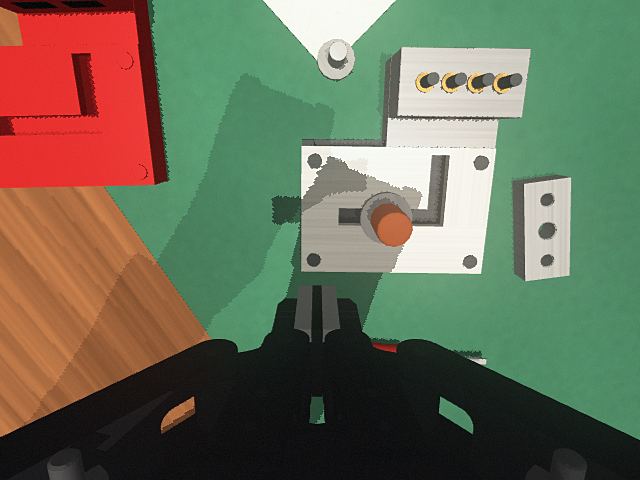

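The wrist view agrees with the fit to within 4 px: knob at (393,226), and plate corners as predicted. The red fixture is well off to the left. I descend behind the knob.

Request:
step_arm --motion '[{"x": -0.001,"y": -0.005,"z": -0.04,"rx": 0,"ry": 0,"rz": 0,"claw": 1},{"x": -0.001,"y": -0.005,"z": -0.08,"rx": 0,"ry": 0,"rz": 0,"claw": 1},{"x": -0.001,"y": -0.005,"z": -0.12,"rx": 0,"ry": 0,"rz": 0,"claw": 1},{"x": -0.001,"y": -0.005,"z": -0.15,"rx": 0,"ry": 0,"rz": 0,"claw": 1},{"x": -0.001,"y": -0.005,"z": -0.17,"rx": 0,"ry": 0,"rz": 0,"claw": 1},{"x": -0.001,"y": -0.005,"z": -0.18,"rx": 0,"ry": 0,"rz": 0,"claw": 1},{"x": -0.001,"y": -0.005,"z": -0.187,"rx": 0,"ry": 0,"rz": 0,"claw": 1},{"x": -0.001,"y": -0.005,"z": -0.187,"rx": 0,"ry": 0,"rz": 0,"claw": 1}]'

```text
clock: 3.05
position: [0.4713, 0.1537, 0.0442]
ee_rot: [2.723, 1.566, -0.001]
ft_force: [-0.4, 0.4, -0.5]
finger_gap: 0.0001
gripper_force: 0.0
```

```bash
python3 -c "
from h import *
tcp()"
```

```text
t 3.05 tcp [0.4713 0.1537 0.0442] fix [-0.0932 -0.0053] toolx deg 59.81 toolz [-0.    -0.001 -1.   ] gap 0.00010275486295322702 F [-0.4  0.4 -0.5] Ffix [-0.5  0.2]
```

Request:
step_arm --motion '[{"x": 0.0025,"y": 0.0043,"z": 0,"rx": 0,"ry": 0,"rz": 0,"claw": 1},{"x": 0.0085,"y": 0.001,"z": 0,"rx": 0,"ry": 0,"rz": 0,"claw": 1},{"x": 0.0145,"y": -0.0025,"z": 0,"rx": 0,"ry": 0,"rz": 0,"claw": 1},{"x": 0.0205,"y": -0.006,"z": 0,"rx": 0,"ry": 0,"rz": 0,"claw": 1},{"x": 0.0265,"y": -0.0095,"z": 0,"rx": 0,"ry": 0,"rz": 0,"claw": 1},{"x": 0.0325,"y": -0.013,"z": 0,"rx": 0,"ry": 0,"rz": 0,"claw": 1},{"x": 0.0385,"y": -0.0165,"z": 0,"rx": 0,"ry": 0,"rz": 0,"claw": 1},{"x": 0.0445,"y": -0.02,"z": 0,"rx": 0,"ry": 0,"rz": 0,"claw": 1},{"x": 0.05,"y": -0.0233,"z": 0,"rx": 0,"ry": 0,"rz": 0,"claw": 1},{"x": 0.05,"y": -0.0233,"z": 0,"rx": 0,"ry": 0,"rz": 0,"claw": 1}]'

```text
clock: 4.05
position: [0.5224, 0.13, 0.0442]
ee_rot: [2.723, 1.565, 0.001]
ft_force: [-0.7, 0.2, -0.8]
finger_gap: -0.0004
gripper_force: 0.4
```

Run:
```python
from h import *
from rig import imaging
tcp()
c=imaging.camera("top");a=c["image"][165:315,200:400,::-1]
cv2.imwrite("pics/t2.png",cv2.resize(a,None,fx=4,fy=4,interpolation=cv2.INTER_CUBIC))
```

```text
t 4.05 tcp [0.5224 0.13   0.0442] fix [-0.037  -0.0001] toolx deg 59.76 toolz [ 0.001 -0.    -1.   ] gap -0.0003731434643921476 F [-0.7  0.2 -0.8] Ffix [-0.8 -0.2]
```

View pics/t2.png

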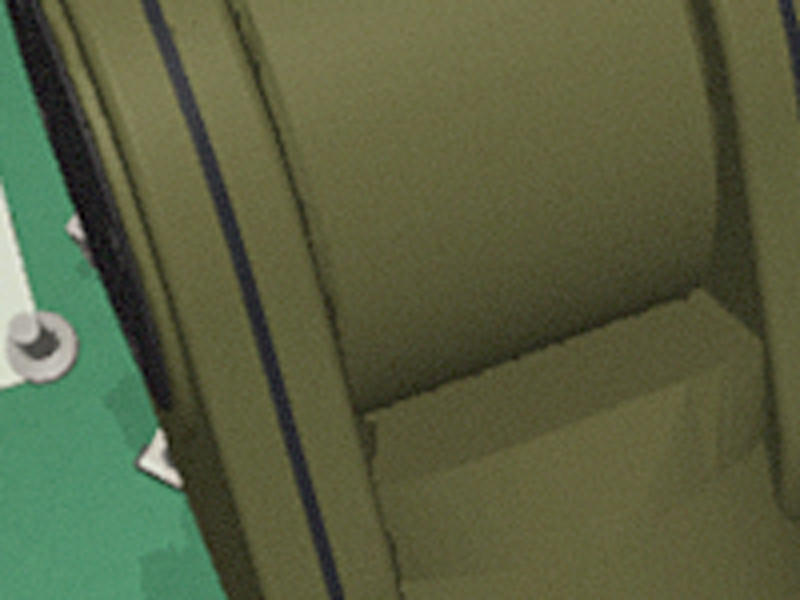

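The arm hides the fixture from the top camera; only the punch at (42,347) is visible, unmoved. I nudge farther and look with the wrist camera.

Request:
step_arm --motion '[{"x": 0.003,"y": -0.0017,"z": 0,"rx": 0,"ry": 0,"rz": 0,"claw": 1},{"x": 0.005,"y": -0.003,"z": 0,"rx": 0,"ry": 0,"rz": 0,"claw": 1},{"x": 0.005,"y": -0.003,"z": 0,"rx": 0,"ry": 0,"rz": 0,"claw": 1}]'

```text
clock: 4.4
position: [0.5264, 0.1279, 0.0443]
ee_rot: [2.723, 1.567, 0.0]
ft_force: [-0.3, 0.8, 1.2]
finger_gap: 0.0001
gripper_force: 0.6
```

```bash
python3 look.py w3
```

```text
t 4.4 tcp [0.5264 0.1279 0.0443] fix [-0.0325  0.0001] toolx deg 59.85 toolz [ 0. -0. -1.] gap 9.813789082749967e-05 F [-0.3  0.8  1.2] Ffix [-0.7  0.5]
corner [395. 294.]
end [401. 179.]
knobtop [285. 353.]
p45,-50 [491. 398.]
p45,59 [523. 147.]
p-115,-50 [131. 399.]
p-115,59 [ 96. 148.]
```

View pics/w3.png

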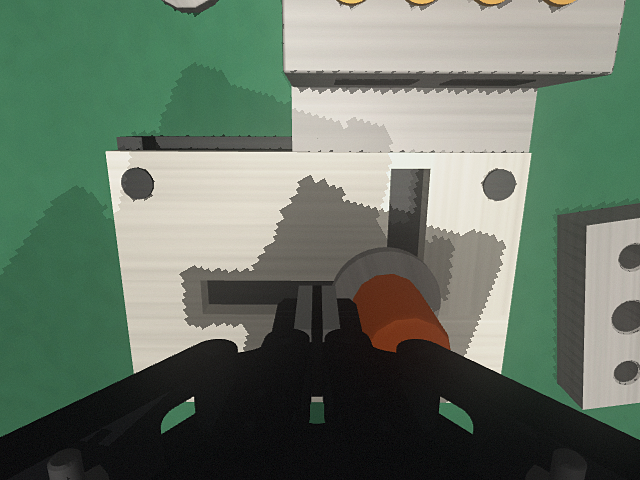

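The wrist view shows the collar spanning columns 334–441, centre about 388. The short leg's centre at that row is about 405, so the stud is about 8 mm short of the corner. I push on 9 mm.

Request:
step_arm --motion '[{"x": 0.003,"y": -0.0017,"z": 0,"rx": 0,"ry": 0,"rz": 0,"claw": 1},{"x": 0.006,"y": -0.0035,"z": 0,"rx": 0,"ry": 0,"rz": 0,"claw": 1},{"x": 0.008,"y": -0.0046,"z": 0,"rx": 0,"ry": 0,"rz": 0,"claw": 1},{"x": 0.008,"y": -0.0046,"z": 0,"rx": 0,"ry": 0,"rz": 0,"claw": 1},{"x": 0.008,"y": -0.0046,"z": 0,"rx": 0,"ry": 0,"rz": 0,"claw": 1}]'

```text
clock: 4.95
position: [0.5346, 0.123, 0.0443]
ee_rot: [2.723, 1.566, 0.001]
ft_force: [-0.3, 0.5, -0.0]
finger_gap: -0.0003
gripper_force: 0.3
```

```bash
python3 look.py w4; python3 -c "
import cv2
cv2.imwrite('pics/w4c.png',cv2.resize(cv2.imread('pics/w4.png')[140:420,240:560],None,fx=2,fy=2))"
```

```text
t 4.95 tcp [0.5346 0.123  0.0443] fix [-0.023 -0.   ] toolx deg 59.83 toolz [ 0.001 -0.    -1.   ] gap -0.00032554106237037204 F [-0.3  0.5 -0. ] Ffix [-0.6  0.3]
corner [372. 294.]
end [376. 179.]
knobtop [253. 353.]
p45,-50 [469. 398.]
p45,59 [497. 147.]
p-115,-50 [109. 399.]
p-115,59 [ 70. 148.]
```

View pics/w4c.png

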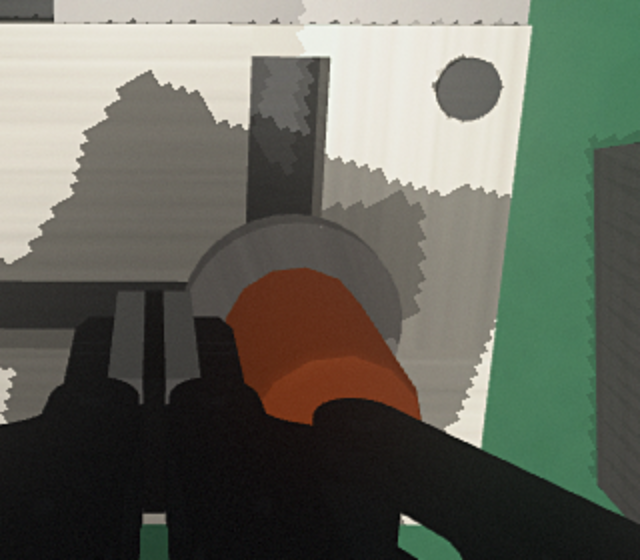

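In the crop the collar spans 187–403, centre 295. The short leg's centre there is about 285, so the stud is in the corner against the far wall (about +1.5 mm). I back off, rise over the knob, and come down on its −y side.

Request:
step_arm --motion '[{"x": -0.007,"y": 0.004,"z": 0,"rx": 0,"ry": 0,"rz": 0,"claw": 1},{"x": -0.013,"y": 0.0075,"z": 0,"rx": 0,"ry": 0,"rz": 0,"claw": 1},{"x": -0.013,"y": 0.0075,"z": 0.025,"rx": 0,"ry": 0,"rz": 0,"claw": 1},{"x": -0.013,"y": 0.0075,"z": 0.055,"rx": 0,"ry": 0,"rz": 0,"claw": 1},{"x": -0.013,"y": 0.0075,"z": 0.06,"rx": 0,"ry": 0,"rz": 0,"claw": 1},{"x": -0.01,"y": -0.012,"z": 0.06,"rx": 0,"ry": 0,"rz": 0,"claw": 1},{"x": -0.006,"y": -0.035,"z": 0.06,"rx": 0,"ry": 0,"rz": 0,"claw": 1},{"x": -0.003,"y": -0.053,"z": 0.06,"rx": 0,"ry": 0,"rz": 0,"claw": 1},{"x": -0.003,"y": -0.053,"z": 0.06,"rx": 0,"ry": 0,"rz": 0,"claw": 1},{"x": -0.003,"y": -0.053,"z": 0.06,"rx": 0,"ry": 0,"rz": 0,"claw": 1}]'

```text
clock: 6.0
position: [0.5307, 0.0709, 0.104]
ee_rot: [-2.722, -1.567, 0.0]
ft_force: [-0.4, 0.4, -0.4]
finger_gap: -0.0003
gripper_force: 0.0
```

Request:
step_arm --motion '[{"x": 0,"y": 0,"z": -0.02,"rx": 0,"ry": 0,"rz": 0,"claw": 1},{"x": 0,"y": 0,"z": -0.04,"rx": 0,"ry": 0,"rz": 0,"claw": 1},{"x": 0,"y": 0,"z": -0.055,"rx": 0,"ry": 0,"rz": 0,"claw": 1},{"x": 0,"y": 0,"z": -0.06,"rx": 0,"ry": 0,"rz": 0,"claw": 1},{"x": 0,"y": 0,"z": -0.06,"rx": 0,"ry": 0,"rz": 0,"claw": 1},{"x": 0,"y": 0,"z": -0.06,"rx": 0,"ry": 0,"rz": 0,"claw": 1}]'

```text
clock: 6.6
position: [0.5314, 0.0713, 0.0448]
ee_rot: [-2.722, -1.569, -0.002]
ft_force: [0.0, 0.1, 0.3]
finger_gap: -0.0001
gripper_force: 0.0
```

```bash
python3 -c "
from h import *
tcp()"
```

```text
t 6.6 tcp [0.5314 0.0713 0.0448] fix [ 0.0002 -0.0464] toolx deg 59.92 toolz [ 0.001  0.001 -1.   ] gap -0.00010609606231927265 F [0.  0.1 0.3] Ffix [-0.   0.1]
```

Request:
step_arm --motion '[{"x": 0.0033,"y": 0.0058,"z": 0,"rx": 0,"ry": 0,"rz": 0,"claw": 1},{"x": 0.0067,"y": 0.0116,"z": 0,"rx": 0,"ry": 0,"rz": 0,"claw": 1},{"x": 0.01,"y": 0.0174,"z": 0,"rx": 0,"ry": 0,"rz": 0,"claw": 1},{"x": 0.0134,"y": 0.0231,"z": 0,"rx": 0,"ry": 0,"rz": 0,"claw": 1},{"x": 0.0167,"y": 0.0289,"z": 0,"rx": 0,"ry": 0,"rz": 0,"claw": 1},{"x": 0.0201,"y": 0.0346,"z": 0,"rx": 0,"ry": 0,"rz": 0,"claw": 1},{"x": 0.0234,"y": 0.0404,"z": 0,"rx": 0,"ry": 0,"rz": 0,"claw": 1},{"x": 0.0268,"y": 0.0461,"z": 0,"rx": 0,"ry": 0,"rz": 0,"claw": 1},{"x": 0.0301,"y": 0.0519,"z": 0,"rx": 0,"ry": 0,"rz": 0,"claw": 1},{"x": 0.0301,"y": 0.0519,"z": 0,"rx": 0,"ry": 0,"rz": 0,"claw": 1}]'

```text
clock: 7.6
position: [0.5623, 0.1245, 0.0443]
ee_rot: [-2.721, -1.569, -0.005]
ft_force: [0.8, -0.5, -0.5]
finger_gap: 0.0002
gripper_force: 0.0
```

Request:
step_arm --motion '[{"x": 0.0015,"y": 0.0026,"z": 0,"rx": 0,"ry": 0,"rz": 0,"claw": 1},{"x": 0.0025,"y": 0.0043,"z": 0,"rx": 0,"ry": 0,"rz": 0,"claw": 1},{"x": 0.0025,"y": 0.0043,"z": 0,"rx": 0,"ry": 0,"rz": 0,"claw": 1}]'

```text
clock: 7.9
position: [0.5637, 0.1266, 0.0443]
ee_rot: [2.723, 1.567, -0.0]
ft_force: [-2.1, -1.8, 0.8]
finger_gap: 0.0001
gripper_force: 0.9
```

```bash
python3 look.py w5
```

```text
t 7.9 tcp [0.5637 0.1266 0.0443] fix [0.0004 0.0176] toolx deg 59.85 toolz [-0. -0. -1.] gap 0.00010085178320509593 F [-2.1 -1.8  0.8] Ffix [-0.9 -2.6]
corner [315. 332.]
end [315. 224.]
knobtop [181. 403.]
p45,-50 [414. 432.]
p45,59 [431. 194.]
p-115,-50 [ 63. 432.]
p-115,59 [ 17. 194.]
```

View pics/w5.png

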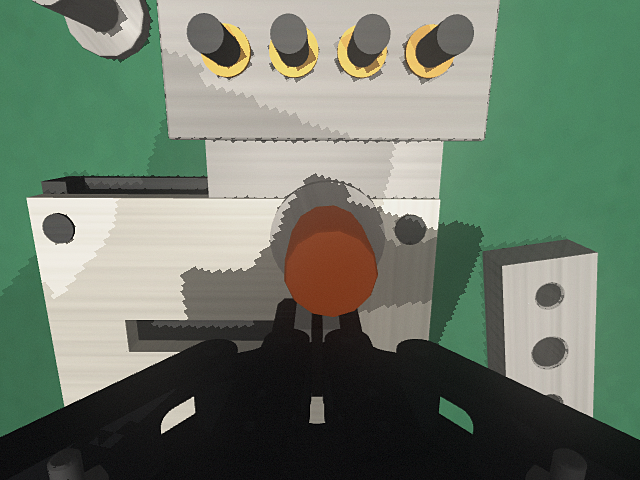

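The collar's top edge is at row 181 and the plate edge at row 197, so the overlap is about 6 mm of the 10 mm needed. I inch on until the stop resists.

Request:
step_arm --motion '[{"x": 0.001,"y": 0.0017,"z": 0,"rx": 0,"ry": 0,"rz": 0,"claw": 1},{"x": 0.002,"y": 0.0035,"z": 0,"rx": 0,"ry": 0,"rz": 0,"claw": 1},{"x": 0.002,"y": 0.0035,"z": 0,"rx": 0,"ry": 0,"rz": 0,"claw": 1}]'

```text
clock: 8.25
position: [0.5654, 0.1293, 0.0443]
ee_rot: [2.722, 1.566, -0.002]
ft_force: [-1.9, -3.3, 3.4]
finger_gap: -0.0002
gripper_force: 2.3
```

Request:
step_arm --motion '[{"x": 0.0005,"y": 0.0009,"z": 0,"rx": 0,"ry": 0,"rz": 0,"claw": 1},{"x": 0.001,"y": 0.0017,"z": 0,"rx": 0,"ry": 0,"rz": 0,"claw": 1},{"x": 0.001,"y": 0.0017,"z": 0,"rx": 0,"ry": 0,"rz": 0,"claw": 1}]'

```text
clock: 8.55
position: [0.5656, 0.1294, 0.0443]
ee_rot: [2.722, 1.565, -0.007]
ft_force: [-3.7, -5.5, 7.0]
finger_gap: -0.0001
gripper_force: 3.7
```

```bash
python3 -c "
from h import *
tcp()"
```

```text
t 8.55 tcp [0.5656 0.1294 0.0443] fix [0.0006 0.021 ] toolx deg 59.78 toolz [-0.003 -0.004 -1.   ] gap -7.257800818996564e-05 F [-3.7 -5.5  7. ] Ffix [-0.5 -6.6]
```

The TCP has stopped at fixture y 21 mm and the force is rising: the stud is at the end stop. I retreat and clear the view.

Request:
step_arm --motion '[{"x": -0.0035,"y": -0.006,"z": 0,"rx": 0,"ry": 0,"rz": 0,"claw": 1},{"x": -0.009,"y": -0.0155,"z": 0,"rx": 0,"ry": 0,"rz": 0,"claw": 1},{"x": -0.0125,"y": -0.0216,"z": 0,"rx": 0,"ry": 0,"rz": 0,"claw": 1},{"x": -0.0125,"y": -0.0216,"z": 0.03,"rx": 0,"ry": 0,"rz": 0,"claw": 1},{"x": -0.0125,"y": -0.0216,"z": 0.075,"rx": 0,"ry": 0,"rz": 0,"claw": 1},{"x": -0.0125,"y": -0.0216,"z": 0.12,"rx": 0,"ry": 0,"rz": 0,"claw": 1},{"x": -0.02,"y": -0.06,"z": 0.15,"rx": 0,"ry": 0,"rz": 0,"claw": 1},{"x": -0.03,"y": -0.105,"z": 0.17,"rx": 0,"ry": 0,"rz": 0,"claw": 1},{"x": -0.04,"y": -0.15,"z": 0.18,"rx": 0,"ry": 0,"rz": 0,"claw": 1},{"x": -0.05,"y": -0.195,"z": 0.18,"rx": 0,"ry": 0,"rz": 0,"claw": 1}]'

```text
clock: 9.55
position: [0.5175, -0.0648, 0.2261]
ee_rot: [2.72, 1.567, 0.007]
ft_force: [0.8, 0.5, -0.0]
finger_gap: -0.0001
gripper_force: 0.0
```

Request:
step_arm --motion '[{"x": 0,"y": -0.045,"z": 0,"rx": 0,"ry": 0,"rz": 0,"claw": 1},{"x": 0,"y": -0.09,"z": 0,"rx": 0,"ry": 0,"rz": 0,"claw": 1},{"x": 0,"y": -0.135,"z": 0,"rx": 0,"ry": 0,"rz": 0,"claw": 1},{"x": 0,"y": -0.18,"z": 0,"rx": 0,"ry": 0,"rz": 0,"claw": 1},{"x": 0,"y": -0.22,"z": 0,"rx": 0,"ry": 0,"rz": 0,"claw": 1},{"x": 0,"y": -0.22,"z": 0,"rx": 0,"ry": 0,"rz": 0,"claw": 1},{"x": 0,"y": -0.22,"z": 0,"rx": 0,"ry": 0,"rz": 0,"claw": 1}]'

```text
clock: 10.25
position: [0.5162, -0.2842, 0.2239]
ee_rot: [-2.725, -1.564, -0.001]
ft_force: [-0.3, 0.8, 0.7]
finger_gap: -0.0002
gripper_force: 0.0
```

Run:
```python
from h import *
from rig import imaging
tcp()
c=imaging.camera("top");a=c["image"][165:315,200:400,::-1]
cv2.imwrite("pics/t3.png",cv2.resize(a,None,fx=4,fy=4,interpolation=cv2.INTER_CUBIC))
f=240/np.tan(np.radians(c["fovy"])/2)
for q in((0,.047,.076),(0,.047,.036)):
    r=R.from_rotvec(c["attitude"]).as_matrix().T@(np.r_[M@q[:2]+v[:2],q[2]]-c["origin"]);u=f*r[:2]/r[2]+[c["cx"],c["cy"]]
    print(q,((u-[200,165]+.5)*4-.5).round())
```

```text
t 10.25 tcp [ 0.5162 -0.2842  0.2239] fix [ 0.1657 -0.3614] toolx deg 59.7 toolz [ 0.  0. -1.] gap -0.0001740540731956182 F [-0.3  0.8  0.7] Ffix [-0.6  0.5]
(0, 0.047, 0.076) [283. 220.]
(0, 0.047, 0.036) [291. 244.]
```

View pics/t3.png

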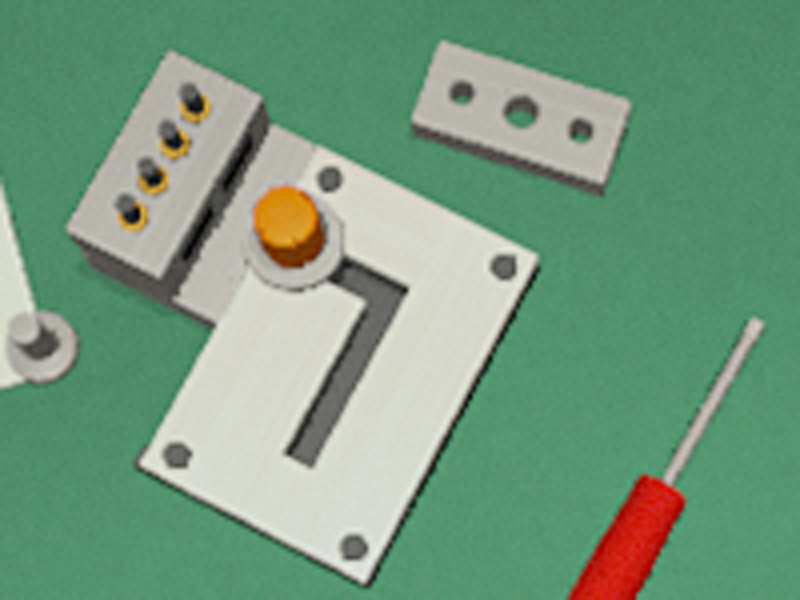

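The knob top is at (287,217) and the collar at about (294,240), within 2 mm of the predicted end position. The collar overlaps the foot, and the punch, parallel and driver are at their old pixels.

```bash
python3 -c "
from rig import ticket
print(ticket.sign_off())"
```

```text
the job is handed in; nothing more can be done
None
```

The stud was pushed through the slot corner to the closed end of the short leg, and its collar overlaps the block's foot. The bystanders look unmoved and the hand is clear; the job is handed in, but the sign-off returned no verdict.

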